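Shut the bench tool chest for the night

TASK

Close up the grey tool chest on the bench without gripping, lifting or picking up anything: with the fingertips push both of its drawers fully home, and only then push its lid all the way down shut. Push gently, no slamming or forcing, leave the loose tools, jar and bottle where they are, and finish with the hand clear of everything.

Things in the scene. Friction and masses are not known exactly. Their poses are not given: they have to be found in the camera images.
- chest: grey steel tool chest fixed to the bench, 160 deep (x) x 360 wide (y), rim 98 high, drawers on its front (-x) side. Origin: centre of its underside, on the bench; x points from the front to the back, y to its left, z up. Front face at x = -80. Under the lid is an open till, floor 66 above the bench. Two drawers side by side, centred at y = +100 and -100, with a plain block between them
- drawer_left (a joint): how far the left (+y) drawer is out, m: 0 fully home and flush, grows as it slides out along the chest's -x, stop at 0.11; starts 0.03 to 0.065 out. Rubs with about 2 N and stays where it is left; a rubber buffer at the end of its travel gives about 1 mm
- drawer_right (a joint): the same for the right (-y) drawer
- drawer_left_knob (a point): centre of the outer (-x) end face of the left drawer's round steel knob, which is 18 in diameter and stands 22 out from the middle of the drawer front's width, its centre 48 above the bench. The drawer front is 126 wide and spans 10 to 58 above the bench. The chest's rim (98 high) lies above, so keep the gripper's body above it when the drawer comes home. Axes as the chest's
- drawer_right_knob (a point): the same point on the right drawer's knob
- lid (a joint): opening angle of the lid, rad: 0 shut flat on the rim, grows as the front edge swings up and back; starts 0.9 to 1.2 (leaning open, hinge along the back). The hinge is stiff: the lid stays at any angle and takes about 1 to 3 N at its free edge to push down; rubber buffers under it give 1 to 2 mm when it is shut
- lid_hinge (a point): middle of the lid's hinge line, which runs along the chest's y at its back (chest x = +80, z = 98); its axes turn with the lid: -x points to the free edge, z out of the lid's outer face
- lid_edge (a point): middle of the lid's free edge, on its outer (upper when shut) face; the lid is a steel plate 168 from hinge to free edge, 364 wide, 8 thick, its outer face 8 off the hinge line. A dark carrying handle stands 22 proud on the outer face, halfway (80) from the hinge, 120 long along y, in the middle. Axes as lid_hinge
- stone: grey sharpening stone 50 x 130 x 22 lying loose in the chest's till; origin: centre of its underside
- jar: small jar, 36 in diameter, 55 high, standing on the bench in front of the block between the two drawers; origin: centre of its underside
- oil: white bottle, 48 in diameter, 130 high, standing on the bench to the left of the chest; origin: centre of its underside
- scissors: pair of scissors about 180 long, 9 high, lying on the bench to the right of the chest; origin at the pivot on the bench, blades to +x
- hammer: hammer lying on the bench between robot and chest, about 260 long, 26 high; origin near its middle, underside; its x runs from handle to head
- screwdriver: screwdriver lying on the bench between robot and chest, about 200 long, 26 high; origin near its middle, underside; its x runs from handle to tip
- pot: steel cup, 70 in diameter, 70 high, standing on the bench to the right, beyond the scissors; origin: centre of its underside

How it is judged (in metres and radians):
On the way, in this order (a step that is already met when the one before it is completed fails the run):
1. both drawers are pushed home while the lid still stands open (value of joint each of drawer_left, drawer_right below 0.005 m and value of joint lid above 0.3 rad), for 0.2 s.
2. then the lid is pushed shut (value of joint lid below 0.05 rad), for 0.2 s.
At the end, for the whole second after the job is handed in: both drawers within 5 mm of fully home, the lid within 0.05 rad of shut, every loose thing within 30 mm of where it stood (value of joint each of drawer_left, drawer_right below 0.005 m and value of joint lid between -0.05 and 0.05 rad and distance of each of stone, jar, oil, scissors, hammer, screwdriver, pot from where it was at the start of the episode below 0.03 m); the robot touches nothing.
It fails at once if a drawer or the lid is slammed (drawer faster than 0.5 m/s or lid faster than 3 rad/s inwards) (velocity of joint any of drawer_left, drawer_right below -0.5 m/s or velocity of joint lid below -3 rad/s).
It fails at once if a drawer is pulled farther out (past 0.085 m) or the lid opened farther (past 1.4 rad) instead of being pushed shut (value of joint any of drawer_left, drawer_right above 0.085 m or value of joint lid above 1.4 rad).
It fails at once if the chest, its knobs or lid are gripped hard or forced (fingers press it with more than 60 N) (contact force between the fingers and chest above 60 N).
It fails at once if a loose thing is lifted, carried or knocked more than 30 mm away (distance of any of stone, jar, oil, scissors, hammer, screwdriver, pot from where it was at the start of the episode above 0.03 m).
It also fails if it takes over 54 s, if anything falls off the work surface, if the arm or the gripper's body presses on something with over 40 N, if the wrist force passes 120 N, or if a joint passes its speed limit or range.

ROBOT

A 6-joint arm with a two-finger parallel gripper is mounted at the origin on the work surface. World frame = base frame: x ahead of the robot, y to its left, z up, the work surface at z = 0. Lengths are in mm, angles in degrees, forces in N, time in s.
With the tool pointing down it reaches from about 300 to 850 mm from the base axis. Payload 4.2 kg.
Tool frame: the origin (TCP) lies on the centre line of the jaws, within the pads' length; the fingertips stand 14 mm ahead of it and the grasp point (between the pads) lies 5 mm behind it (env.finger_overhang is the z of the fingertips in the tool frame, in mm); z points along the fingers, y is the line along which they close (so a half turn about z gives the same grasp; the last joint's range is limited). The gripper opens to 91 mm and grips with 3 to 60 N. Pads are 32 mm wide; open, the fingers measure 118 mm over their backs; the gripper's body (76 mm by 178 mm) begins 60 mm behind the grasp point.
Start: joints at [-72.938, 18.312, 89.639, -0, 72.044, -1.146], TCP at [179.678, -546.221, 227.976] pointing down, gripper open.
Joint ranges: [-177.97, 177.97], [-48.28, 115.42], [12.27, 149.76], [-77.06, 257.06], [2.81, 150.46], [-146.56, 146.56]. Speed limits (degrees/s): [147.25, 147.25, 180, 180, 180, 180].

INTERFACE

Orientations are given as [roll, pitch, yaw] about the fixed x, y, z axes, in that order (R = Rz(yaw) Ry(pitch) Rx(roll)).
In Python, from workcell import sensors, viewer, env gives the robot as it stands. The module is installed in compiled form; this text tells all that it offers.
- The arm moves only by the tool step_arm, never from a script. Its argument "plan" is one flat list of numbers, 6 for each row, row after row: the shift along the tool's x, y, z in cm, then the turn, a rotation vector about the tool's x, y, z in rad. In form: [x, y, z, wx, wy, wz, x, y, z, wx, wy, wz, ...]. A call has 1 to 5 rows; each row shifts and turns the commanded pose from where the row before left it, along the tool's axes as they then stand; what a row does not reach is not made up. A row lasts 1/12 s, in which the tool goes at most 41.7 mm and 7.16 degrees, less where a joint would pass 70% of its speed; a pose out of reach is approached as far as the arm can. A call is refused whole if a number of a shift passes 4.17 or a number of a turn 0.125, either way. A call with a gripper value outside its range is refused whole. "hand" is the finger opening in cm, from 0 to 9.12, set as the call begins (left out, the last holds). The fingers move at their own pace and stop on an object; "newtons" is the grip in N (left out, the last holds). Time passes only in rows, so rows that do not move let the fingers close. It gives the time, the measured TCP pose, the force, the opening and the grip force at its end, in the units of the state.
- sensors.state(): the state, without advancing time (a new reading comes with each control period).
- viewer.grab_frame(name): name is "side" or "top" or "wrist"; returns a dict with "img" (420x560x3 uint8, red, green, blue), "fx", "fy", "cx", "cy" (pixels), "position" and "attitude" of the camera in the world. Camera axes: x right, y down, z forward; pixel columns grow to the right and rows downward; lengths in mm; the calibration is good to about 2 mm. A picture is of the moment at which its call begins. There is no depth.
- env.job_done(): hands the job in; it is judged then, once.
Trained networks look in a picture, given as the dict that the camera call returned (one of the last four; its "shot" number tells which), for a name from the list of things; names that differ only in an ending like _2 or _b are one class to them, and where a whole thing is asked for, a point or a joint stands for the part that bears it (a point fixed in the world has none). Each returns a list of dicts, best first, with "score" (0 to 1); they miss things now and then, are a little off and sometimes report something else, mostly with a low value. They report only what shows in the picture. A call takes as long as a camera call.
- viewer.boxes_of(name, picture): "location" ([column, row] in pixels, amid what is visible of it).
- viewer.pinpoint(name, picture): "location" ([column, row] in pixels: a listed point, or the origin of a listed thing).
The state is a dict: "time_s": time; "qpos": joint angles; "qvel": joint speeds; "effort": joint torques, N m; "ee_pos": TCP position; "ee_rot": TCP orientation; "force": force on the tool from outside, world axes, zero at the start; "torque": the same for the moment, N m; "gripper_width": finger opening in mm; "gripper_force": force on a finger pad.
Only numpy, scipy, OpenCV 4.12 (cv2) and the standard library are available. Lean on these libraries where they do the work, as an engineer would, in place of code of your own. Each camera call takes 0.05 s, during which the arm holds its last target. There are 200 camera calls.

## Working session

There is one attempt and no reset: what is moved stays moved. The work goes in short steps, Python scripts to look and compute and a tool call to move; the robot and the scene stay as the last step left them, time stands still between calls to the robot, and variables do not carry over. Pictures are saved under pics/ and viewed, at most 10 in all, crops included, and the job is handed in when it is done.

Besides the shell and the picture viewer there is one more tool, called after "Call:" in YAML: its name, and indented under it one key for each argument. step_arm: Moves the arm, as the interface text tells. Its arguments: {"type":"object","properties":{"plan":{"type":"array","items":{"type":"number"}},"hand":{"type":"number"},"newtons":{"type":"number"}},"required":["plan"]}

```bash
mkdir -p pics
cat > h.py <<'E'
import numpy as np, cv2
from scipy.spatial.transform import Rotation as R
from workcell import sensors, viewer, env
def ray(p,uv):
    A=np.array(p["attitude"],float)
    M=A if A.shape==(3,3) else R.from_euler('xyz',A,degrees=True).as_matrix()
    d=M@np.array([(uv[0]-p["cx"])/p["fx"],(uv[1]-p["cy"])/p["fy"],1]); return np.array(p["position"],float),d/np.linalg.norm(d)
def atz(p,uv,z):
    o,d=ray(p,uv); return o+d*(z-o[2])/d[2]
def tri(rs):
    A=sum(np.eye(3)-np.outer(d,d) for o,d in rs); b=sum((np.eye(3)-np.outer(d,d))@o for o,d in rs); return np.linalg.solve(A,b)
E
python3 - <<'E'
from h import *
s=sensors.state(); print({k:np.round(v,2) for k,v in s.items()})
P={}
for n in("side","top"):
    p=P[n]=viewer.grab_frame(n); cv2.imwrite(f"pics/{n}0.png",p["img"][...,::-1]); print(n,p["position"],p["attitude"],p["fx"])
names="chest drawer_left_knob drawer_right_knob lid_hinge lid_edge stone jar oil scissors hammer screwdriver pot".split()
for k in names:
    rs=[]
    for n in P:
        r=viewer.pinpoint(k,P[n])
        if r:
            print(k,n,[(np.round(q["location"]),round(q["score"],2)) for q in r[:2]]); rs.append(ray(P[n],r[0]["location"]))
            if k not in("lid_hinge","lid_edge"): print("   ",np.round(atz(P[n],r[0]["location"],48 if 'knob' in k else 0)))
    if len(rs)==2: print("  tri",np.round(tri(rs)))
E
```

```text
{'time_s': np.float64(0.0), 'qpos': array([-72.94,  18.35,  89.71,  -0.  ,  72.04,  -1.15]), 'qvel': array([-0.11,  0.01, -0.06, -0.07, -0.06, -0.04]), 'effort': array([ -0.  , -41.25, -23.2 ,   0.07,   0.05,  -0.  ]), 'ee_pos': array([ 179.53, -545.75,  227.11]), 'ee_rot': array([-179.9 ,   -0.  ,   18.21]), 'force': array([ 0.45,  0.33, -0.15]), 'torque': array([-0.03,  0.01,  0.04]), 'gripper_force': np.float64(0.0), 'gripper_width': np.float64(91.24)}
side [355.09770712 761.15498299 645.38950955] [-122.91480895    0.8938212  -167.05923745] 452.6160882425281
top [ 445.6756544   -62.81846117 1277.77260092] [-1.74429084e+02  6.20292335e-02 -8.86495696e+01] 417.42234054903105
chest side [(array([240., 262.]), 0.96)]
    [632.  27.   0.]
chest top [(array([250., 192.]), 0.84)]
    [629.  26.   0.]
  tri [631.  26.  -1.]
drawer_left_knob side [(array([300., 283.]), 0.74)]
    [478. 118.  48.]
drawer_left_knob top [(array([217., 240.]), 0.72)]
    [478. 114.  48.]
  tri [478. 114.  45.]
drawer_right_knob side [(array([321., 223.]), 0.78), (array([230., 165.]), 0.71)]
    [470. -91.  48.
[... 766 characters left out ...]
5. 268.   5.]
scissors side [(array([281., 200.]), 0.7)]
    [ 602. -245.    0.]
scissors top [(array([336., 205.]), 0.92)]
    [ 594. -240.    0.]
  tri [ 597. -239.    4.]
hammer side [(array([318., 221.]), 0.72), (array([353., 366.]), 0.62)]
    [ 489. -165.    0.]
hammer top [(array([177., 278.]), 0.82)]
    [361. 239.   0.]
  tri [408. 185. 248.]
screwdriver side [(array([368., 216.]), 0.56)]
    [ 369. -212.    0.]
screwdriver top [(array([325., 279.]), 0.74)]
    [ 369. -209.    0.]
  tri [ 369. -209.    2.]
pot side [(array([290., 168.]), 0.56)]
    [ 617. -430.    0.]
pot top [(array([402., 194.]), 0.94), (array([249., 161.]), 0.51)]
    [ 632. -443.    0.]
  tri [ 627. -446.   -9.]
```

View pics/side0.png

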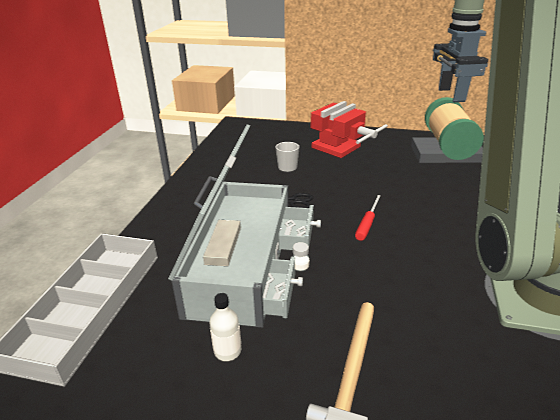

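View pics/top0.png

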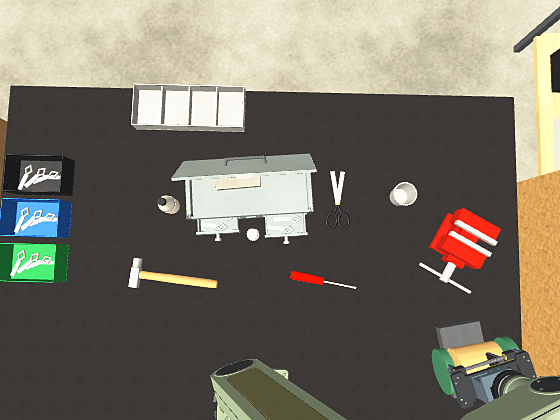

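Run:
```python
from h import *
im=cv2.imread("pics/top0.png")[140:260,150:330]
cv2.imwrite("pics/c1.png",cv2.resize(im,None,fx=4.4,fy=4.4,interpolation=cv2.INTER_CUBIC))
```

```text
(no output)
```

View pics/c1.png

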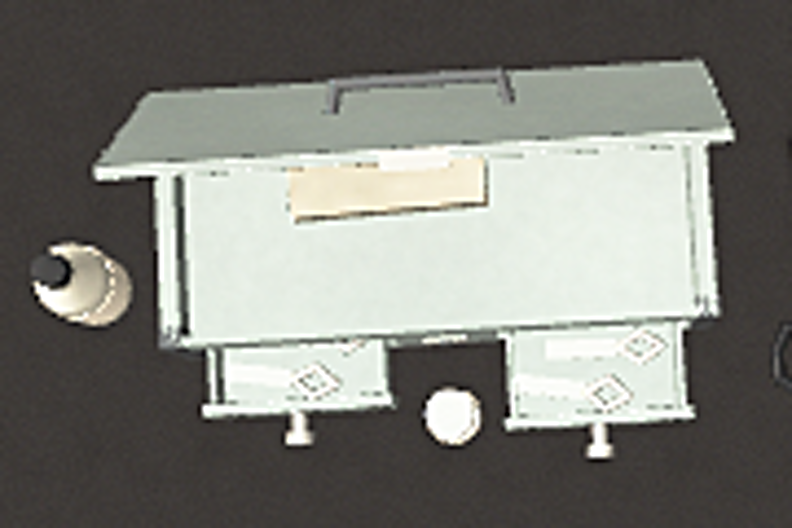

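The crop shows the lid leaning open, the front rim corners at about (160,343) and (718,315) and the knob ends at (299,443) and (600,456). The jar stands between the drawers.

Run:
```python
from h import *
p=viewer.grab_frame("top")
f=lambda u,v,z:atz(p,(150+u/4.4-.4,140+v/4.4-.4),z)
a,b=f(160,343,98),f(718,315,98); d=a-b; print(a,b,np.linalg.norm(d),"yaw",np.degrees(np.arctan2(-d[0],d[1])))
a,b=f(95,172,248),f(733,137,248); d=a-b; print(a,b,np.linalg.norm(d),"yaw",np.degrees(np.arctan2(-d[0],d[1])))
a,b=f(299,443,48),f(600,456,48); print(a,b)
yw=np.radians(3);
```

```text
[537.37942582 197.57808205  98.        ] [ 563.95291125 -161.72066553   98.        ] 360.28008568473575 yaw 4.22985480853226
[622.20233955 205.72697962 248.        ] [ 650.82195185 -156.13325693  248.        ] 362.99023817046714 yaw 4.522123498499792
[476.44172484 112.72357994  48.        ] [472.51450883 -88.5758534   48.        ]
```

Call:
step_arm:
  plan: [0,0,0,0,0,0.12,0,0,0,0,0,0.121,2,-3,0,0,0,0,2,-3,0,0,0,0,2,-3,0,0,0,0]
  hand: 0

```text
time_s: 1.77
ee_pos: [232.8, -451.0, 227.7]
ee_rot: [-180.0, -0.0, 4.3]
force: [0.2, 0.0, 0.4]
gripper_width: 60.4
gripper_force: 0.0
```

Call:
step_arm:
  plan: [2,-3,0,0,0,0,2,-3,0,0,0,0,2,-3,0,0,0,0,2,-3,0,0,0,0,2,-3,0,0,0,0]

```text
time_s: 2.18
ee_pos: [321.3, -293.1, 228.2]
ee_rot: [180.0, -0.0, 4.4]
force: [0.1, 0.2, -0.2]
gripper_width: 27.6
gripper_force: 0.0
```

Call:
step_arm:
  plan: [2,-3,0,0,0,0,2,-3,0,0,0,0,2,-3,0,0,0,0,2,-3,0,0,0,0,2,-3,0,0,0,0]

```text
time_s: 2.6
ee_pos: [409.5, -135.8, 228.3]
ee_rot: [180.0, -0.0, 4.4]
force: [1.2, -0.6, -0.0]
gripper_width: 0.3
gripper_force: 0.0
```

Call:
step_arm:
  plan: [1,-2,0,0,0,0,0.5,-1,0,0,0,0,0,0,0,0,0,0]

```text
time_s: 2.85
ee_pos: [422.4, -104.4, 228.0]
ee_rot: [-180.0, -0.0, 4.6]
force: [0.3, -0.6, 0.4]
gripper_width: 0.3
gripper_force: 0.0
```

```bash
cat >> h.py <<'E'
C=np.array([630.4,24.1,0]); RC=R.from_euler('z',4.4,degrees=True).as_matrix()
def st():
    s=sensors.state(); print("t",s["time_s"],"chest",np.round(RC.T@(np.array(s["ee_pos"])-C),1),np.round(s["ee_rot"],2),"F",np.round(RC.T@s["force"],1),"w",s["gripper_width"])
E
python3 -c "from h import *;st()"
```

```text
t 2.85 chest [-217.3 -112.2  228. ] [-1.7997e+02 -3.0000e-02  4.6000e+00] F [ 0.3 -0.6  0.4] w 0.29176877247195854
```

Call:
step_arm:
  plan: [0,-1.2,3.4,0,0,0,0,0,4,0,0,0,0,0,4,0,0,0,0,0,4,0,0,0,0,0,2.4,0,0,0]

```text
time_s: 3.27
ee_pos: [418.3, -94.7, 47.0]
ee_rot: [-179.9, 0.2, 4.4]
force: [-1.2, 0.6, -0.4]
gripper_width: 0.3
gripper_force: 0.0
```

Call:
step_arm:
  plan: [0,0,0,0,0,0,1,0,0,0,0,0,1,0,0,0,0,0,0.5,0,0,0,0,0]

```text
time_s: 3.6
ee_pos: [449.8, -93.4, 52.2]
ee_rot: [179.9, -0.4, 4.4]
force: [0.7, -0.1, -0.4]
gripper_width: 0.4
gripper_force: 0.0
```

Run:
```python
from h import *
st(); p=viewer.grab_frame("side"); cv2.imwrite("pics/s1.png",cv2.resize(p["img"][130:330,150:420,::-1],None,fx=2.9,fy=2.9))
```

```text
t 3.6 chest [-189.1 -103.3   52.2] [179.87  -0.39   4.38] F [ 0.7 -0.2 -0.4] w 0.3902528740334009
```

View pics/s1.png

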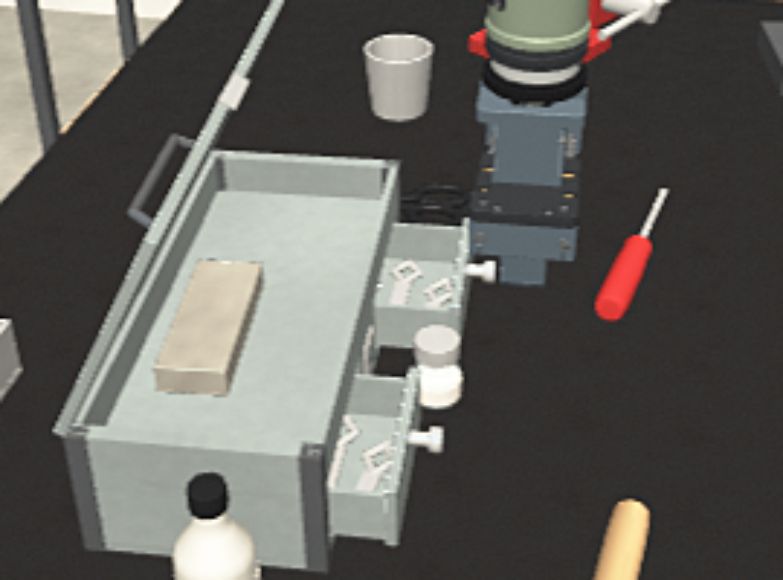

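The fingertips (crop px ~(520,270)) stand just in front of the right knob, at its height. Pushing.

Call:
step_arm:
  plan: [0.5,-0.2,0.2,0,0,0,0.5,0,0,0,0,0,0.8,0,0,0,0,0,0.8,0,0,0,0,0,0.8,0,0,0,0,0]

```text
time_s: 4.07
ee_pos: [479.7, -87.5, 48.0]
ee_rot: [-180.0, 0.0, 4.4]
force: [-1.1, 1.0, 1.2]
gripper_width: 0.4
gripper_force: 1.2
```

Call:
step_arm:
  plan: [0.8,0,0,0,0,0,0.8,0,0,0,0,0,0.8,0,0,0,0,0,0.4,0,0,0,0,0,0,0,0,0,0,0]

```text
time_s: 4.48
ee_pos: [509.2, -85.9, 47.9]
ee_rot: [180.0, -0.1, 4.4]
force: [-0.8, -0.4, 0.1]
gripper_width: 0.1
gripper_force: 0.0
```

```bash
python3 -c "from h import *;st()"
```

```text
t 4.4833 chest [-129.3 -100.3   47.9] [ 1.7996e+02 -1.3000e-01  4.4200e+00] F [-0.8 -0.3  0.1] w 0.07950721195577269
```

Call:
step_arm:
  plan: [0.4,0,0,0,0,0,0.3,0,0,0,0,0,0.2,0,0,0,0,0,0,0,0,0,0,0]

```text
time_s: 4.82
ee_pos: [516.7, -85.2, 47.9]
ee_rot: [180.0, -0.0, 4.4]
force: [-0.7, 0.9, -0.2]
gripper_width: 0.8
gripper_force: 0.4
```

Call:
step_arm:
  plan: [0.1,0,0,0,0,0,0.1,0,0,0,0,0,0,0,0,0,0,0]

```text
time_s: 5.07
ee_pos: [518.3, -85.0, 47.9]
ee_rot: [180.0, 0.0, 4.4]
force: [-2.2, -0.5, 0.2]
gripper_width: 0.5
gripper_force: 0.8
```

Call:
step_arm:
  plan: [0.1,0,0,0,0,0,0.1,0,0,0,0,0,0,0,0,0,0,0]

```text
time_s: 5.32
ee_pos: [518.9, -84.9, 47.9]
ee_rot: [180.0, 0.2, 4.4]
force: [-5.2, -1.8, 2.4]
gripper_width: 0.6
gripper_force: 2.6
```

Call:
step_arm:
  plan: [0.1,0,0,0,0,0,0.1,0,0,0,0,0,0,0,0,0,0,0]

```text
time_s: 5.57
ee_pos: [519.0, -84.9, 47.9]
ee_rot: [-180.0, 0.4, 4.4]
force: [-10.0, -3.0, 6.3]
gripper_width: 0.5
gripper_force: 4.9
```

```bash
python3 -c "from h import *;st()"
```

```text
t 5.5667 chest [-119.5 -100.1   47.9] [-179.99    0.42    4.45] F [-10.2  -2.2   6.3] w 0.45383464113946875
```

Call:
step_arm:
  plan: [-0.6,0,0,0,0,0,-3,0,0,0,0,0,-3,0,-2,0,0,0,-0.2,-2,-4,0,0,0,0,-4,0,0,0,0]

```text
time_s: 5.98
ee_pos: [453.8, -33.5, 110.2]
ee_rot: [179.8, -0.7, 4.1]
force: [2.8, 1.3, 1.0]
gripper_width: 0.6
gripper_force: 0.0
```

Call:
step_arm:
  plan: [0,-4,0,0,0,0,0,-4,0,0,0,0,0,-4,0,0,0,0,0,-2,0,0,0,0,0,0,0,0,0,0]

```text
time_s: 6.4
ee_pos: [440.2, 112.0, 105.8]
ee_rot: [-179.9, -0.2, 4.7]
force: [0.1, 0.3, 0.3]
gripper_width: 0.3
gripper_force: 0.0
```

Run:
```python
from h import *
st(); p=viewer.grab_frame("top"); 
for k in("drawer_left_knob","drawer_right_knob","jar"):
  for q in viewer.pinpoint(k,p)[:1]: print(k,q["score"],RC.T@(atz(p,q["location"],0 if k=="jar" else 48)-C))
```

```text
t 6.4 chest [-182.9  102.3  105.8] [-179.89   -0.21    4.65] F [0.2 0.2 0.3] w 0.2915081948060738
drawer_left_knob 0.92 [-144.04736018  101.40695251   48.        ]
drawer_right_knob 0.64 [-100.09184849  -98.67396598   48.        ]
jar 0.63 [-124.96072877   -4.31622955    0.        ]
```

Call:
step_arm:
  plan: [0,0.2,3,0,0,0,0,0,2.8,0,0,0,0,0,0,0,0,0,0.8,0,0,0,0,0,0.6,0,0,0,0,0]

```text
time_s: 7.02
ee_pos: [455.4, 106.8, 48.2]
ee_rot: [-180.0, -0.1, 4.3]
force: [0.8, 1.0, -0.3]
gripper_width: 0.4
gripper_force: 0.0
```

Call:
step_arm:
  plan: [0.5,0,0,0,0,0,0.5,0,0,0,0,0,0.8,0,0,0,0,0,0.8,0,0,0,0,0,0.8,0,0,0,0,0]

```text
time_s: 7.43
ee_pos: [488.3, 110.1, 47.6]
ee_rot: [-180.0, -0.0, 4.4]
force: [-1.4, -0.3, 0.9]
gripper_width: 0.5
gripper_force: 1.2
```

Call:
step_arm:
  plan: [0.6,0,0,0,0,0,0.4,0,0,0,0,0,0.2,0,0,0,0,0,0,0,0,0,0,0]

```text
time_s: 7.77
ee_pos: [500.3, 111.1, 47.1]
ee_rot: [-180.0, -0.1, 4.4]
force: [0.3, 0.8, 0.1]
gripper_width: 0.5
gripper_force: 0.0
```

```bash
python3 -c "from h import *;st()"
```

```text
t 7.7667 chest [-123.    96.7   47.1] [-1.7999e+02 -8.0000e-02  4.4000e+00] F [0.4 0.8 0.1] w 0.5447048231456668
```

Call:
step_arm:
  plan: [0.2,0,0,0,0,0,0.1,0,0,0,0,0,0.1,0,0,0,0,0,0,0,0,0,0,0]

```text
time_s: 8.1
ee_pos: [502.3, 111.1, 47.0]
ee_rot: [180.0, 0.1, 4.4]
force: [-3.5, 0.9, 3.1]
gripper_width: 0.5
gripper_force: 2.0
```

Call:
step_arm:
  plan: [0.1,0,0,0,0,0,0.1,0,0,0,0,0,0,0,0,0,0,0]

```text
time_s: 8.35
ee_pos: [502.3, 111.1, 47.0]
ee_rot: [180.0, 0.4, 4.4]
force: [-8.6, 0.4, 7.3]
gripper_width: 0.6
gripper_force: 4.4
```

Call:
step_arm:
  plan: [0.1,0,0,0,0,0,0.1,0,0,0,0,0,0,0,0,0,0,0]

```text
time_s: 8.6
ee_pos: [502.4, 111.1, 47.0]
ee_rot: [180.0, 0.6, 4.4]
force: [-12.9, 0.3, 10.7]
gripper_width: 0.2
gripper_force: 6.5
```

Call:
step_arm:
  plan: [-0.8,0,0,0,0,0,-3,0,0,0,0,0,-2,0,-3,0,0,0,0,1,-4,0,0,0,0,2,-4,0,0,0]

```text
time_s: 9.02
ee_pos: [450.9, 79.0, 155.5]
ee_rot: [-180.0, -0.0, 4.5]
force: [2.3, -0.4, 1.0]
gripper_width: 0.3
gripper_force: 0.0
```

Call:
step_arm:
  plan: [0,2,-4,0,0,0,0,2,-4,0,0,0,0,2,-4,0,0,0,0,0.7,-4,0,0,0,0,0,-3,0,0,0]

```text
time_s: 9.43
ee_pos: [457.9, 14.0, 340.1]
ee_rot: [179.9, -0.4, 4.3]
force: [0.7, -1.2, -0.1]
gripper_width: 0.7
gripper_force: 0.0
```

Run:
```python
from h import *
st(); p=viewer.grab_frame("top"); q=viewer.grab_frame("side")
cv2.imwrite("pics/s2.png",cv2.resize(q["img"][90:350,150:420,::-1],None,fx=2.3,fy=2.3))
for k in("drawer_left_knob","drawer_right_knob"):
  for P in (p,q):
    for r in viewer.pinpoint(k,P)[:1]: print(k,r["score"],r["location"],RC.T@(atz(P,r["location"],48)-C))
for k in ("lid_edge","lid_hinge"):
  a=[viewer.pinpoint(k,P) for P in (p,q)]
  if all(a): print(k,RC.T@(tri([ray(P,r[0]["location"]) for P,r in zip((p,q),a)])-C),[r[0]["score"] for r in a])
```

```text
t 9.4333 chest [-172.8    3.2  340.1] [179.9   -0.41   4.26] F [ 0.6 -1.2 -0.1] w 0.7494598685576834
drawer_left_knob 0.32 [248.2, 170.8] [55.52980198  0.51194451 48.        ]
drawer_left_knob 0.73 [279.8, 280.2] [-104.09718806  102.72382837   48.        ]
drawer_right_knob 0.39 [286.3, 219.7] [ -96.8735452  -105.06458403   48.        ]
drawer_right_knob 0.56 [291.6, 220.0] [ -99.42572984 -105.21374801   48.        ]
lid_edge [ 16.53032961  -6.73648593 241.84103672] [0.76, 0.66]
lid_hinge [83.97662    -7.49912229 89.18809715] [0.87, 0.68]
```

View pics/s2.png

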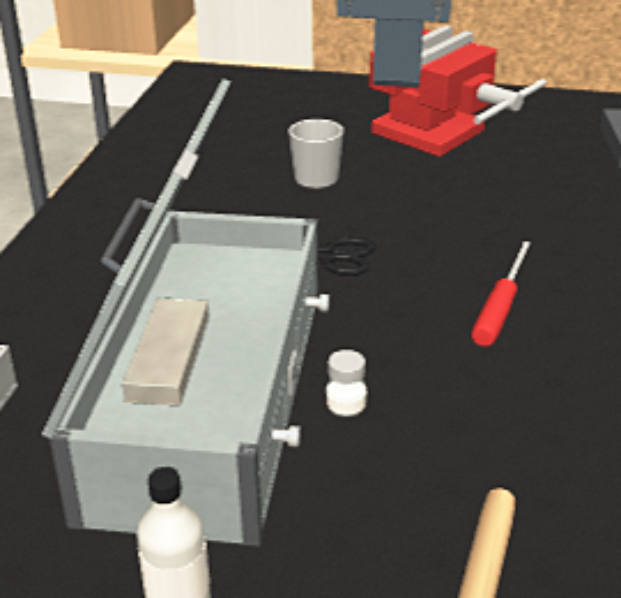

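Both drawers are flush, with the knob ends at crop (289,435) and (320,302). The lid still stands open and the jar is unmoved. Next the lid.

Call:
step_arm:
  plan: [3.8,0,0,0,0,0,4,0,0,0,0,0,4,0,0,0,0,0,4,0,0,0,0,0,3.6,0,0,0,0,0]

```text
time_s: 10.35
ee_pos: [652.0, 31.0, 334.9]
ee_rot: [180.0, 0.1, 4.4]
force: [0.2, -0.1, 0.5]
gripper_width: 0.4
gripper_force: 0.0
```

Call:
step_arm:
  plan: [1.5,0,0,0,0,0,0,0,0,0,0,0,0,0,0,0,0,0]

```text
time_s: 10.6
ee_pos: [665.0, 32.0, 334.3]
ee_rot: [-180.0, 0.2, 4.4]
force: [1.0, -0.3, -0.2]
gripper_width: 0.3
gripper_force: 0.0
```

Run:
```python
from h import *
st()
for t in np.arange(1.1,-.06,-.1): print(round(t,2),np.round([96-150*np.cos(t)+8*np.sin(t),112+150*np.sin(t)+8*np.cos(t)],1))
```

```text
t 10.6 chest [ 35.1   5.2 334.3] [-180.      0.19    4.41] F [ 1.  -0.4 -0.2] w 0.34173929655831364
1.1 [ 35.1 249.3]
1.0 [ 21.7 242.5]
0.9 [  9.  234.5]
0.8 [ -2.8 225.2]
0.7 [-13.6 214.8]
0.6 [-23.3 203.3]
0.5 [-31.8 190.9]
0.4 [-39.  177.8]
0.3 [-44.9 164. ]
0.2 [-49.4 149.6]
0.1 [-52.5 134.9]
-0.0 [-54. 120.]
```

Call:
step_arm:
  plan: [0,0,3,0,0,0,0,0,3,0,0,0,0,0,1,0,0,0,0,0,0.5,0,0,0,0,0,0.4,0,0,0]

```text
time_s: 11.02
ee_pos: [664.4, 31.8, 258.0]
ee_rot: [180.0, -0.0, 4.4]
force: [0.2, -0.5, 0.9]
gripper_width: 0.1
gripper_force: 0.0
```

Call:
step_arm:
  plan: [0,0,0.4,0,0,0,0,0,0.4,0,0,0,0,0,0,0,0,0]

```text
time_s: 11.27
ee_pos: [665.0, 31.8, 249.7]
ee_rot: [180.0, -0.1, 4.4]
force: [0.5, 0.2, 0.6]
gripper_width: 0.3
gripper_force: 0.2
```

Call:
step_arm:
  plan: [-0.6,0,0.4,0,0,0,-0.6,0,0.4,0,0,0,-0.6,0,0.4,0,0,0,0,0,0,0,0,0]

```text
time_s: 11.6
ee_pos: [645.2, 30.2, 236.8]
ee_rot: [180.0, 0.1, 4.4]
force: [-0.0, 0.3, 0.2]
gripper_width: 0.1
gripper_force: 0.3
```

Run:
```python
from h import *
st(); q=viewer.grab_frame("side")
cv2.imwrite("pics/s3.png",cv2.resize(q["img"][60:320,130:400,::-1],None,fx=2.3,fy=2.3))
```

```text
t 11.6 chest [ 15.3   4.9 236.8] [1.7999e+02 1.1000e-01 4.4000e+00] F [-0.   0.3  0.2] w 0.10737286490083497
```

View pics/s3.png

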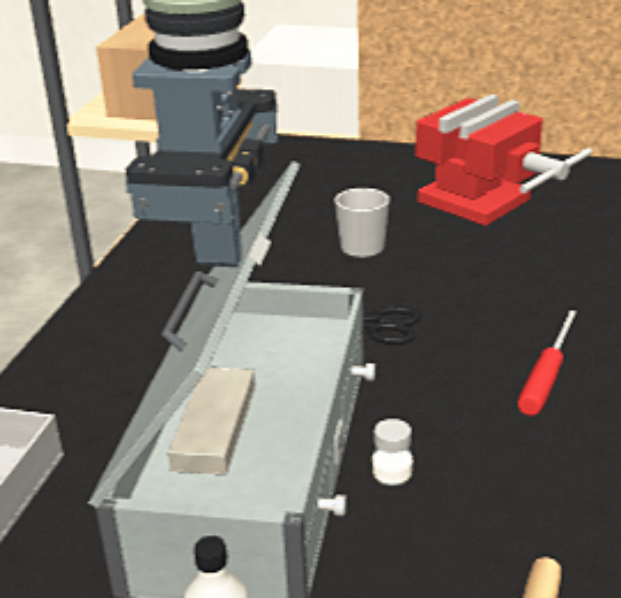

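The fingertip (crop ~(218,260)) is on the lid's outer face near its free edge, and the lid is turning down. I'll follow the arc.

Call:
step_arm:
  plan: [-0.9,0,0.6,0,0,0,-0.9,0,0.6,0,0,0,-1.1,0,1,0,0,0,-1,0,1.2,0,0,0,-0.8,0,1.2,0,0,0]

```text
time_s: 12.07
ee_pos: [600.1, 26.7, 191.2]
ee_rot: [180.0, -0.1, 4.4]
force: [2.2, 0.1, 1.3]
gripper_width: 0.2
gripper_force: 1.0
```

Call:
step_arm:
  plan: [-0.7,0,1.3,0,0,0,-0.6,0,1.4,0,0,0,-0.4,0,1.4,0,0,0,-0.3,0,1.4,0,0,0,0,0,0,0,0,0]

```text
time_s: 12.48
ee_pos: [577.5, 25.1, 133.5]
ee_rot: [-180.0, 0.4, 4.4]
force: [0.2, -0.2, 1.2]
gripper_width: 0.3
gripper_force: 0.0
```

```bash
python3 -c "from h import *;st()"
```

```text
t 12.4833 chest [-52.6   5.1 133.5] [-179.99    0.37    4.4 ] F [ 0.2 -0.3  1.2] w 0.30551250195321505
```

Call:
step_arm:
  plan: [0,0,0.5,0,0,0,0,0,0.4,0,0,0,0,0,0.2,0,0,0,0,0,0,0,0,0]

```text
time_s: 12.82
ee_pos: [580.4, 25.3, 125.2]
ee_rot: [180.0, -0.0, 4.4]
force: [-0.5, 0.0, -0.7]
gripper_width: 0.7
gripper_force: 0.0
```

Call:
step_arm:
  plan: [0,0,0.1,0,0,0,0,0,0.1,0,0,0,0,0,0,0,0,0]

```text
time_s: 13.07
ee_pos: [580.5, 25.3, 123.5]
ee_rot: [180.0, -0.1, 4.4]
force: [0.6, 1.3, 1.1]
gripper_width: 0.5
gripper_force: 0.3
```

Call:
step_arm:
  plan: [0,0,0.1,0,0,0,0,0,0.1,0,0,0,0,0,0,0,0,0]

```text
time_s: 13.32
ee_pos: [580.3, 25.3, 121.2]
ee_rot: [180.0, -0.0, 4.4]
force: [-0.7, 0.3, 0.7]
gripper_width: 0.2
gripper_force: 0.3
```

Call:
step_arm:
  plan: [0,0,0.1,0,0,0,0,0,0.1,0,0,0,0,0,0,0,0,0]

```text
time_s: 13.57
ee_pos: [580.3, 25.3, 120.2]
ee_rot: [180.0, -0.0, 4.4]
force: [-0.5, 1.1, 6.1]
gripper_width: 0.1
gripper_force: 3.4
```

Call:
step_arm:
  plan: [0,0,0.1,0,0,0,0,0,0.1,0,0,0,0,0,0,0,0,0]

```text
time_s: 13.82
ee_pos: [580.3, 25.3, 120.2]
ee_rot: [180.0, -0.1, 4.4]
force: [-5.0, 0.1, 16.7]
gripper_width: 0.5
gripper_force: 8.5
```

Call:
step_arm:
  plan: [0,0,0.1,0,0,0,0,0,0,0,0,0]

```text
time_s: 13.98
ee_pos: [580.3, 25.3, 120.1]
ee_rot: [180.0, -0.1, 4.4]
force: [-6.2, -0.6, 21.3]
gripper_width: 0.5
gripper_force: 11.0
```

The lid has bottomed out at the predicted height. Retreating.

Call:
step_arm:
  plan: [0,0,-0.6,0,0,0,0,0,-2,0,0,0,0,0,-4,0,0,0,0,0,-4,0,0,0,-3,0,-3,0,0,0]

```text
time_s: 14.4
ee_pos: [555.1, 23.2, 254.1]
ee_rot: [180.0, -0.4, 4.4]
force: [1.1, 0.3, 1.6]
gripper_width: 0.5
gripper_force: 0.0
```

Call:
step_arm:
  plan: [-4,0,-2,0,0,0,-4,0,0,0,0,0,-3,0,0,0,0,0,0,0,0,0,0,0,0,0,0,0,0,0]

```text
time_s: 14.82
ee_pos: [442.9, 14.7, 270.8]
ee_rot: [180.0, -0.1, 4.4]
force: [0.0, 0.6, -0.4]
gripper_width: 0.6
gripper_force: 0.0
```

Run:
```python
from h import *
st(); q=viewer.grab_frame("side")
cv2.imwrite("pics/s4.png",cv2.resize(q["img"][60:400,130:420,::-1],None,fx=1.76,fy=1.76))
```

```text
t 14.8167 chest [-187.7    5.   270.8] [ 1.7999e+02 -9.0000e-02  4.3900e+00] F [ 0.1  0.6 -0.4] w 0.5820870349735161
```

View pics/s4.png

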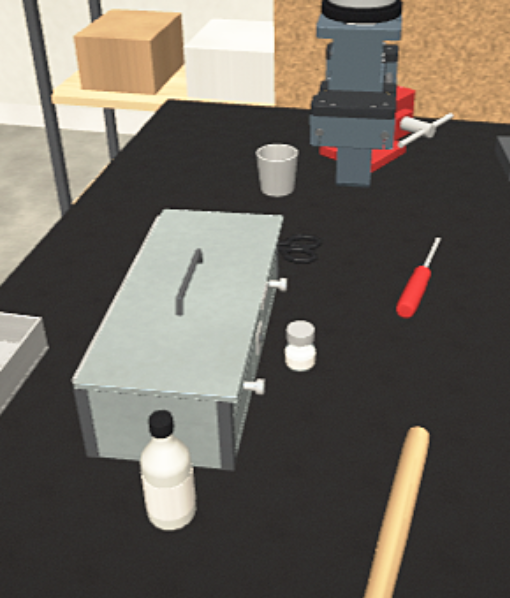

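The lid lies flat on the rim, and both knobs, at crop (255,386) and (278,285), sit against the front. The loose things are in place and the hand is clear.

```bash
python3 -c "
from h import *
print(env.job_done())"
```

```text
the job is handed in; nothing more can be done
None
```

I pushed both drawers home and then the lid shut, with the hand left clear and the loose things looking unmoved in the last picture. The job is handed in; no verdict came back.

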